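Clear the offcuts off the welding bench

ROBOT

A 6-joint arm with a two-finger parallel gripper is mounted at the origin on the work surface. World frame = base frame: x ahead of the robot, y to its left, z up, the work surface at z = 0. Lengths are in m, angles in degrees, forces in N, time in s.
With the tool pointing down it reaches from about 0.3 to 0.75 m from the base axis. Payload 8.5 kg.
Tool frame: the origin (TCP) lies at the very end of the fingers, on their centre line; the grasp point (between the pads) lies 19 mm behind it (env.grasp_offset is the distance from the TCP to the grasp point, in m); y points along the fingers, z is the direction in which the jaws open and shut, and the axes are right-handed (so a half turn about y gives the same grasp; the last joint's range is limited). The gripper opens to 85 mm and grips with 20 to 120 N. Pads are 22 mm wide; open, the fingers measure 114 mm over their backs; the gripper's body (76 mm by 85 mm) begins 54 mm behind the grasp point. The pads swing forward as they close: fully open they stand 13 mm farther back than shut.
Start: joints at [-88.596, 21.807, 74.336, -0, 83.858, -12.336], TCP at [0.131, -0.534, 0.231] pointing down, gripper open.
Joint ranges: [-178.18, 178.18], [-50.72, 133.34], [12.68, 142.11], [-81.47, 261.47], [9.98, 163.14], [-165.26, 165.26]. Speed limits (degrees/s): [136.94, 136.94, 180, 180, 180, 180].

INTERFACE

Orientations are given as a 3x3 rotation matrix whose columns are the frame's x, y, z axes.
In Python, from rig import env gives the robot as it stands. The module is installed in compiled form; this text tells all that it offers.
- The arm moves only by the shell command python3 -m pendant 'ROWS' [FORCE]. ROWS is JSON, a list of rows, each a list of 3 entries, a list of its own where there are three numbers: the shift along the world's x, y, z as a fraction of full scale, then the turn about the world's z as a fraction of full scale, then the opening, from 0 (shut) to 1 (fully open). A call has 1 to 12 rows; each row shifts and turns the commanded pose from where the row before left it; what a row does not reach is not made up. Full scale, the value 1, is 30 mm for a shift and 5 degrees for a turn. A row lasts 1/12 s, in which the tool goes at most 41.7 mm and 7.16 degrees, less where a joint would pass 70% of its speed; a pose out of reach is approached as far as the arm can. A call with a number of a shift or a turn outside -1 to 1 is refused whole. A call with a gripper value outside its range is refused whole. The fingers move at their own pace and stop on an object; FORCE is the grip in N (left out, the last holds). Time passes only in rows, so rows that do not move let the fingers close. It gives the time, the measured TCP pose, the force and the opening at its end, in the units of the state.
- env.observe(): the state, without advancing time (a new reading comes with each control period).
- env.get_image(name): name is "scene" or "top" or "wrist"; returns (picture, depth): 480x640x3 uint8, red, green, blue; 480x640 float32, m along the optical axis (not along the pixel's ray), 0 where there is no reading.
- env.camera_model(name): a dict with "camera_matrix" (3x3 intrinsics, pixels), "dist_coeffs" ([k1, k2, p1, p2, k3] as OpenCV has them; the pictures are not rectified), "R" (3x3) and "t" (3): a world point X has camera coordinates R X + t; the wrist camera has in their place "tool_from_camera" (4x4, takes a point from camera to tool coordinates, whose origin is the TCP and whose axes are the tool frame's). Camera axes: x right, y down, z forward; pixel columns grow to the right and rows downward; lengths in m; the calibration is good to about 2 mm. A picture is of the moment at which its call begins: read the wrist's pose just before it. camera_model takes no time and is no camera call.
- env.close_job(): hands the job in, once; it reports no verdict.
The state is a dict: "time_s": time; "q": joint angles; "qvel": joint speeds; "joint_efforts": joint torques, N m; "position": TCP position; "tool_rot": TCP orientation; "ft_force": force on the tool from outside, world axes, zero at the start; "wrist_torque": the same for the moment, N m; "grip_width": finger opening in m.
Only numpy, scipy, OpenCV 4.12 (cv2) and the standard library are available. Lean on these libraries where they do the work, as an engineer would, in place of code of your own. Each camera call takes 0.05 s, during which the arm holds its last target.

TASK

Sweep the three loose aluminium offcuts (a flat-bar piece, a square-tube piece and an angle piece) across the bench top into the red scrap pan, so that each lies fully inside it, past its open front edge. Only push them along the bench and never lift them; leave the copper nozzle, the jar and the blue magnet standing where they are.

Things in the scene. Friction and masses are not known exactly. Their poses are not given: they have to be found in the camera images.
- pan: red scrap pan fixed to the bench, inside 320 mm (x) by 130 mm (y), walls 35 mm high, 4 mm thick. Origin: centre of its floor, which is flush with the bench (z = 0). The whole -y side is open, without a lip, so parts slide in; this front edge is at y = -65 mm, back wall's inner face at y = +65, side walls' at x = +-160. The open front faces the offcuts, roughly world -y (yaw within 0.2 rad).
- flat_stub_mid (a point): middle of the flat-bar offcut: a solid bright aluminium block 45 x 30 x 14 mm (x, y, z), about 60 g, lying flat and loose on the bench; the point is 7 mm above its underside. Any yaw.
- tube_stub_mid (a point): middle of the square-tube offcut: a bright aluminium square ring 40 x 40 mm outside, 4 mm walls, 20 mm high, open upwards, about 50 g, loose on the bench; the point is in the empty middle, 10 mm above its underside. Any yaw.
- angle_stub_mid (a point): the angle-bar offcut: bright aluminium L standing on its sawn end, two legs 40 mm long outside, 6 mm thick, 20 mm high, about 50 g, loose on the bench. The point is its centre of mass, 10 mm above its underside; the outer corner of the L lies at (-12.2, -12.2) mm from it and the legs run along its +x and +y. Any yaw.
- nozzle: copper torch nozzle, upright, loose, 27 mm across, 55 mm tall; leave it. It stands in the row of offcuts: four places about 75 mm apart along world x, one of them the nozzle's, each thing up to 50 mm nearer to or farther from the pan than the row's middle. The row's nearest things start about 55 mm or more from the pan's front edge. Origin: centre of its underside.
- jar: closed jar with a yellow cap, 56 mm across and 50 mm tall, loose, on the side of the offcuts away from the pan, beyond them by about 90 mm or more; leave it. Origin at the centre of its underside.
- magnet: blue welding magnet square lying flat and loose, an L with a diagonal brace, 90 x 67 mm, 22 mm high, on the side of the offcuts away from the pan, beyond them by about 70 mm or more; leave it. Origin at the underside near its middle.
Not all that is in view belongs to the job. Leave any black look-alike of the part that bears angle_stub_mid alone. Of the things that look like the nozzle, take the one that is farthest to the robot's left at the start.

How it is judged:
By the outcome, as a careful person would: the job done as asked, in the order asked, and still so for the second after the job is handed in, with the robot touching nothing.
It also fails if it takes over 72 s, if anything falls off the work surface, if the arm or the gripper's body presses on something with over 40 N, if the wrist force passes 120 N, or if a joint passes its speed limit or range.

## Working session

There is one attempt and no reset: what is moved stays moved. The work goes in short steps, Python scripts to look and compute and a shell command to move; the robot and the scene stay as the last step left them, time stands still between calls to the robot, and variables do not carry over. Pictures are saved under pics/ and viewed, and the job is handed in when it is done.

```bash
mkdir -p pics
python3 - <<'E'
from rig import env
import cv2
s=env.observe();print(s)
for n in("top","scene"):
    im,d=env.get_image(n);cv2.imwrite(f"pics/{n}0.png",im[:,:,::-1])
    import numpy as np;np.save(f"{n}0.npy",d)
    m=env.camera_model(n);print(m)
E
```

```text
{'time_s': 0.0, 'q': array([-8.85959447e+01,  2.18413752e+01,  7.43854024e+01,  1.15992109e-03,
        8.38576599e+01, -1.23351760e+01]), 'qvel': array([-0.09022072, -0.08226791,  0.00955774, -0.01032014, -0.00997472,
       -0.09565521]), 'joint_efforts': array([-1.27780040e-03, -4.48457658e+01, -2.31280643e+01, -2.48087417e-04,
        4.65825447e-03, -1.11005596e-05]), 'position': array([ 0.130628  , -0.53396042,  0.23070435]), 'tool_rot': array([[-9.71387246e-01, -1.59881225e-05,  2.37501195e-01],
       [-2.37500960e-01,  1.47376397e-03, -9.71386186e-01],
       [-3.34490063e-04, -9.99998914e-01, -1.43539272e-03]]), 'ft_force': array([ 0.40200219, -0.61206237, -0.26966492]), 'wrist_torque': array([ 0.00473332, -0.02749531, -0.00354528]), 'grip_width': 0.08544454085469082}
{'camera_matrix': array([[454.8467238 ,   0.        , 321.98340315],
       [  0.        , 454.8467238 , 244.46514024],
       [  0.        ,   0.        ,   1.        ]]), 'dist_coeffs': array([-0.11394211,  0.        ,  0.        ,  0.        ,  0.        ]), 'R': array([[ 0.00405125, -0.9996802 ,  0.02496163],
       [-0.99651805, -0.00611473, -0.08315281],
       [ 0.08327885, -0.02453784, -0.99622413]]), 't': array([-0.04498974,  0.49115432,  0.79008155])}
{'camera_matrix': array([[566.59289824,   0.        , 312.5989291 ],
       [  0.        , 566.59289824, 238.09362495],
       [  0.        ,   0.        ,   1.        ]]), 'dist_coeffs': array([-0.02327152,  0.        ,  0.        ,  0.        ,  0.        ]), 'R': array([[-0.115654  ,  0.99306485, -0.02112718],
       [ 0.67968065,  0.06361036, -0.73074478],
       [-0.72433305, -0.09887329, -0.68232375]]), 't': array([ 0.08608389, -0.30631227,  1.32872179])}
```

View pics/top0.png

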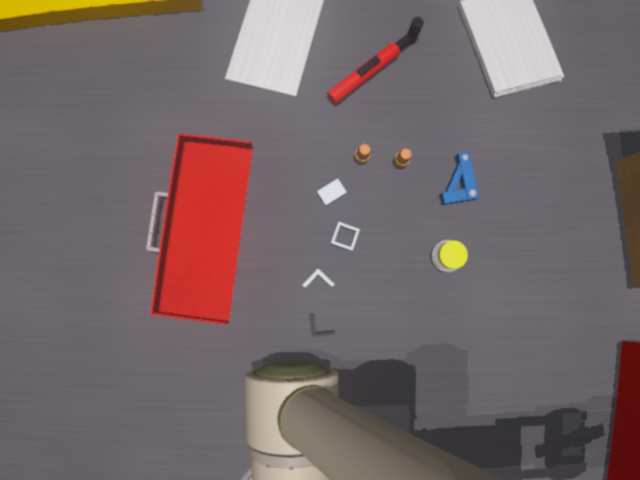

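View pics/scene0.png

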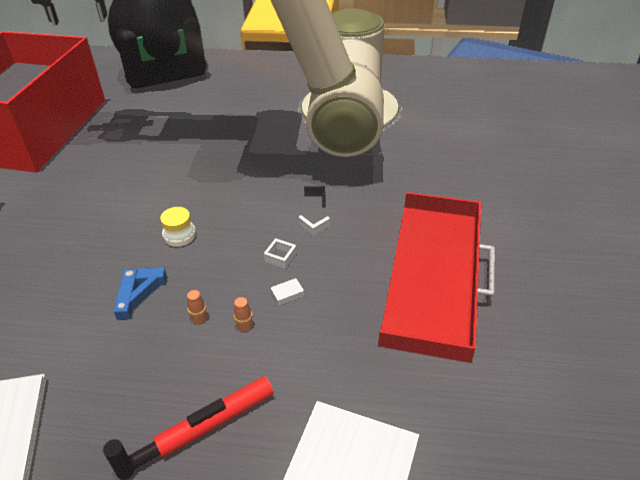

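The top view (up is world +x, left is +y) shows the pan at (200,228), open towards the right. The flat bar is at (332,191), the tube at (346,236), the bright angle at (318,278), the jar at (450,255) and the magnet at (462,180).

- **Nozzle candidates:** (363,153) and (403,157). The left-most, (363,153), is the nozzle; I'll leave both standing.
- **Black angle:** the one at (321,325) is the look-alike, to be left alone.

I'll enlarge a crop to confirm.

Run:
```python
import cv2
im=cv2.imread("pics/top0.png")
cv2.imwrite("pics/crop0.png",cv2.resize(im[130:345,220:420],None,fx=2.79,fy=2.79,interpolation=cv2.INTER_CUBIC))
```

```text
(no output)
```

View pics/crop0.png

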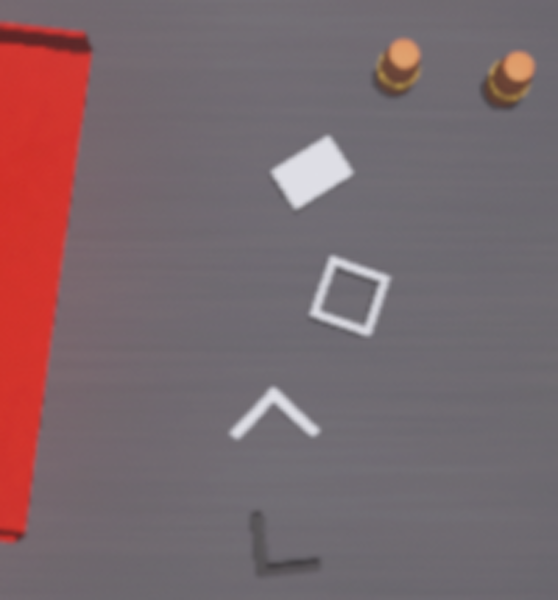

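The crop confirms it: the bright L at crop (275,412) is the angle, the black L at (283,545) is the look-alike, and the left-most copper nozzle is at (398,65).

```bash
cat > h.py <<'E'
import numpy as np, cv2
from rig import env
def p2w(n,uv,z):
    m=env.camera_model(n)
    p=cv2.undistortPoints(np.array([[uv]],float),m["camera_matrix"],m["dist_coeffs"])[0,0]
    R,t=m["R"],np.array(m["t"]); d=R.T@np.array([p[0],p[1],1]); c=-R.T@t
    return c+d*(z-c[2])/d[2]
E
python3 - <<'E'
from h import *
def c(name,z,*pts):
    for u,v in pts: print(name,(p2w("top",(220+u/2.79,130+v/2.79),z)[:2]*1000).round(0))
c("flat",.014,(270,172),(329,136),(354,173),(296,210))
c("tube",.02,(330,256),(391,276),(370,336),(309,315))
c("angle",.02,(274,387),(320,432),(234,437))
c("black",.02,(252,512),(320,562),(262,575))
c("noz top",.055,(404,53)); c("noz2 top",.055,(519,67))
for a in [(463,155),(475,197),(443,199)]: print("mag",(p2w("top",a,.022)[:2]*1000).round())
print("jar",(p2w("top",(453,255),.05)[:2]*1000).round())
for a,z in [((252,144),.035),((228,322),.035),((180,136),.035),((153,314),.035),((251,151),0),((229,316),0)]: print("pan",a,(p2w("top",a,z)[:2]*1000).round())
E
```

```text
flat [588. -33.]
flat [613. -71.]
flat [588. -88.]
flat [563. -50.]
tube [533. -72.]
tube [ 520. -111.]
tube [481. -97.]
tube [494. -58.]
angle [448. -36.]
angle [420. -65.]
angle [416. -11.]
black [369. -22.]
black [337. -66.]
black [329. -29.]
noz top [ 657. -116.]
noz2 top [ 649. -189.]
mag [ 659. -304.]
mag [ 581. -324.]
mag [ 576. -263.]
jar [ 472. -271.]
pan (252, 144) [670.  84.]
pan (228, 322) [354. 120.]
pan (180, 136) [685. 215.]
pan (153, 314) [366. 253.]
pan (251, 151) [668.  90.]
pan (229, 316) [362. 125.]
```

Flat centre is at about (588,-60), tube (507,-85) and angle centre of mass (430,-37). The pan front runs from (670,86) to (354,122), so pan yaw is about -6.5°. I'll push each part along (0.113, 0.994) with the fingers nearly shut and the jaw axis along the pan's x.

```bash
python3 -m pendant '[[[1,0.9,0],1,0.15],[[1,0.9,0],1,0.15],[[1,0.9,0],1,0.15],[[1,0.9,0],1,0.15],[[1,0.9,0],1,0.15],[[1,0.9,0],1,0.15],[[1,0.9,0],1,0.15],[[1,0.9,0],1,0.15],[[1,0.9,0],1,0.15],[[1,0.9,0],1,0.15],[[1,0.9,0],1,0.15],[[1,0.9,0],1,0.15]]'
```

```text
time_s: 1.1
position: [0.4917, -0.2085, 0.2311]
tool_rot: [[-0.276, -0.0, 0.961], [-0.961, 0.0, -0.276], [-0.0, -1.0, -0.0]]
ft_force: [-0.0, -0.8, -0.6]
grip_width: 0.0127
```

```bash
python3 -m pendant '[[[0.76,0.76,0],1,0.15],[[0.76,0.76,0],0.9,0.15],[[0.76,0.76,0],0,0.15],[[0.76,0.76,0],0,0.15],[[0,0,-1],0,0.15],[[0,0,-1],0,0.15],[[0,0,-1],0,0.15],[[0,0,-1],0,0.15],[[0,0,-0.6],0,0.15],[[0,0,0],0,0.15]]'
python3 - <<'E'
from h import *
s=env.observe();print(s["position"],s["tool_rot"][:,2])
for n in("top","wrist"):
    im,d=env.get_image(n);cv2.imwrite(f"pics/{n}1.png",im[:,:,::-1])
E
```

```text
time_s: 1.93
position: [0.5798, -0.1182, 0.0891]
tool_rot: [[-0.118, -0.008, 0.993], [-0.993, 0.003, -0.118], [-0.002, -1.0, -0.008]]
ft_force: [-0.5, 0.5, 0.3]
grip_width: 0.0125
[ 0.57978728 -0.11823093  0.08910754] [ 0.99301218 -0.1177396  -0.00801202]
```

View pics/wrist1.png

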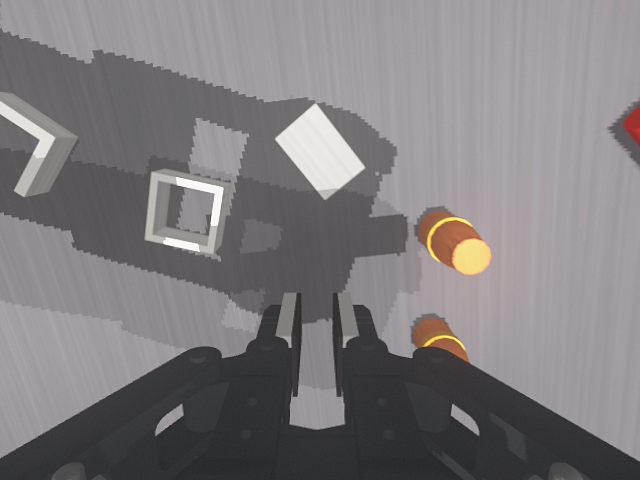

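View pics/top1.png

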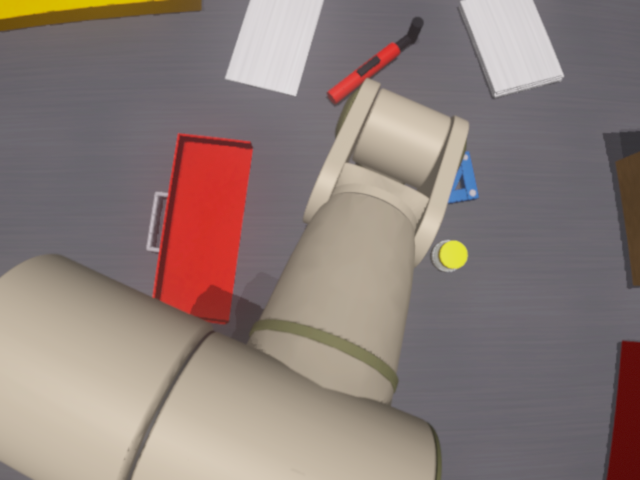

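The wrist view shows the flat bar at (320,150), centred ahead of the fingers at (317,300). The nozzles at (460,245) and (440,340) are clear to the right. I'll go down behind the flat bar.

```bash
python3 -m pendant '[[[0.1,0.1,-0.9],0,0.15],[[0,0,-0.9],0,0.15],[[0,0,-0.7],0,0.15],[[0,0,-0.3],0,0.15],[[0,0,0],0,0.15]]'
```

```text
time_s: 2.45
position: [0.5848, -0.116, 0.009]
tool_rot: [[-0.118, -0.001, 0.993], [-0.993, 0.0, -0.118], [-0.0, -1.0, -0.001]]
ft_force: [-0.6, -0.4, -0.9]
grip_width: 0.0129
```

```bash
python3 -m pendant '[[[0,0,-0.1],0,0.15],[[0.04,0.35,0],0,0.15],[[0.04,0.35,0],0,0.15],[[0.04,0.35,0],0,0.15],[[0.04,0.35,0],0,0.15],[[0.04,0.35,0],0,0.15],[[0.04,0.35,0],0,0.15],[[0.04,0.35,0],0,0.15],[[0.04,0.35,0],0,0.15],[[0.04,0.35,0],0,0.15],[[0.04,0.35,0],0,0.15],[[0,0,0],0,0.15]]'
python3 - <<'E'
from h import *
for n in("scene","wrist"):
    im,d=env.get_image(n);cv2.imwrite(f"pics/{n}2.png",im[:,:,::-1])
a=[cv2.imread(f"pics/{n}2.png") for n in("scene","wrist")]
cv2.imwrite("pics/p2.png",cv2.resize(cv2.hconcat(a),(800,300)))
E
```

```text
time_s: 3.45
position: [0.5968, -0.0089, 0.0062]
tool_rot: [[-0.116, -0.0, 0.993], [-0.993, 0.001, -0.116], [-0.001, -1.0, -0.0]]
ft_force: [-0.3, 0.8, -1.2]
grip_width: 0.0131
```

View pics/p2.png

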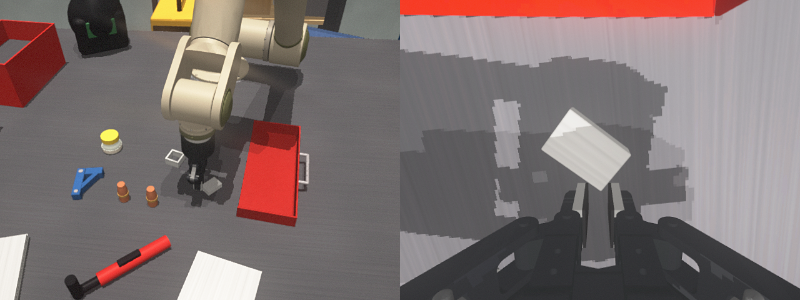

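The wrist view shows the flat bar riding on the fingers, its corner at about (600,188) and its bulk slightly left. I'll keep pushing, straighter in +y.

```bash
python3 -m pendant '[[[0,0.3,0],0,0.15],[[0,0.35,0],0,0.15],[[0,0.35,0],0,0.15],[[0,0.35,0],0,0.15],[[0,0.35,0],0,0.15],[[0,0.35,0],0,0.15],[[0,0,0],0,0.15]]'
python3 - <<'E'
from h import *
im,d=env.get_image("wrist");cv2.imwrite(f"pics/w3.png",im[:,:,::-1])
E
```

```text
time_s: 4.13
position: [0.5966, 0.0528, 0.0063]
tool_rot: [[-0.116, -0.0, 0.993], [-0.993, 0.0, -0.116], [-0.0, -1.0, -0.0]]
ft_force: [0.4, 0.9, 0.7]
grip_width: 0.0129
```

View pics/w3.png

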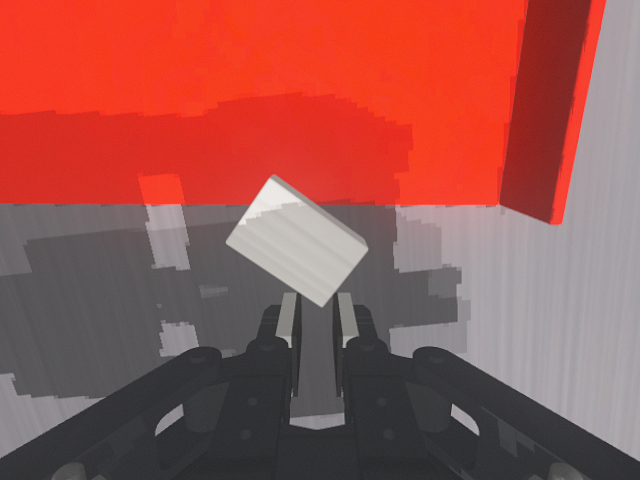

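The corner at (322,305) is still held between the fingers, and the pan front edge at row 204 is being crossed square-on. I'll carry on into the pan.

```bash
python3 -m pendant '[[[0,0.3,0],0,0.15],[[0.01,0.35,0],0,0.15],[[0.01,0.35,0],0,0.15],[[0.01,0.35,0],0,0.15],[[0.01,0.35,0],0,0.15],[[0.01,0.35,0],0,0.15],[[0.01,0.35,0],0,0.15],[[0.01,0.3,0],0,0.15],[[0.01,0.15,0],0,0.15],[[0,0,0],0,0.15]]'
python3 - <<'E'
from h import *
im,d=env.get_image("wrist");cv2.imwrite(f"pics/w4.png",im[:,:,::-1])
E
```

```text
time_s: 5.02
position: [0.5992, 0.1371, 0.0063]
tool_rot: [[-0.117, 0.0, 0.993], [-0.993, 0.0, -0.117], [-0.0, -1.0, 0.0]]
ft_force: [0.3, 0.3, 0.7]
grip_width: 0.0129
```

View pics/w4.png

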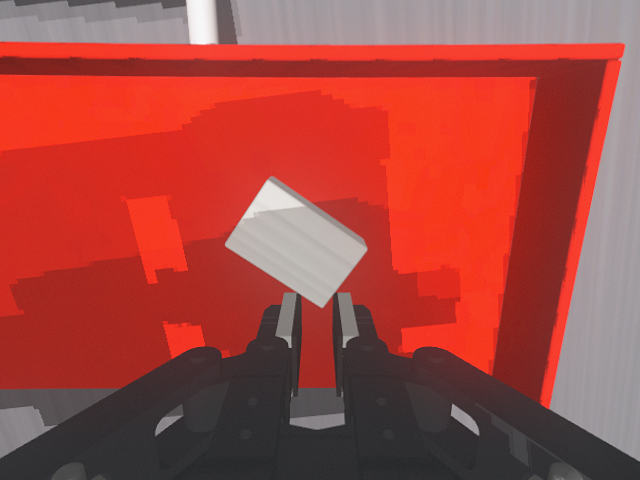

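The flat bar is well inside, at wrist (295,240), with the front edge behind it at row 388. Next I'll back off, lift and go behind the tube.

```bash
python3 -m pendant '[[[0,-0.5,0.2],0,0.15],[[0,-0.3,1],0,0.15],[[0,-0.3,1],0,0.15],[[-0.3,-0.9,0.6],0,0.15],[[-0.4,-1,0],0,0.15],[[-0.4,-1,0],0,0.15],[[-0.4,-1,0],0,0.15],[[-0.4,-1,0],0,0.15],[[-0.4,-1,0],0,0.15],[[-0.4,-1,0],0,0.15],[[-0.4,-1,0],0,0.15],[[-0.2,-0.2,0],0,0.15]]'
python3 -m pendant '[[[0,0,0],0,0.15]]'
python3 - <<'E'
from h import *
im,d=env.get_image("wrist");cv2.imwrite(f"pics/w5.png",im[:,:,::-1])
E
```

```text
time_s: 6.07
position: [0.4988, -0.1448, 0.0908]
tool_rot: [[-0.122, 0.001, 0.993], [-0.993, -0.001, -0.122], [0.001, -1.0, 0.001]]
ft_force: [0.1, 0.4, 0.9]
grip_width: 0.0129
time_s: 6.15
position: [0.4989, -0.1425, 0.0906]
tool_rot: [[-0.122, -0.0, 0.993], [-0.993, -0.0, -0.122], [0.0, -1.0, -0.0]]
ft_force: [0.2, -0.2, -0.2]
grip_width: 0.013
```

View pics/w5.png

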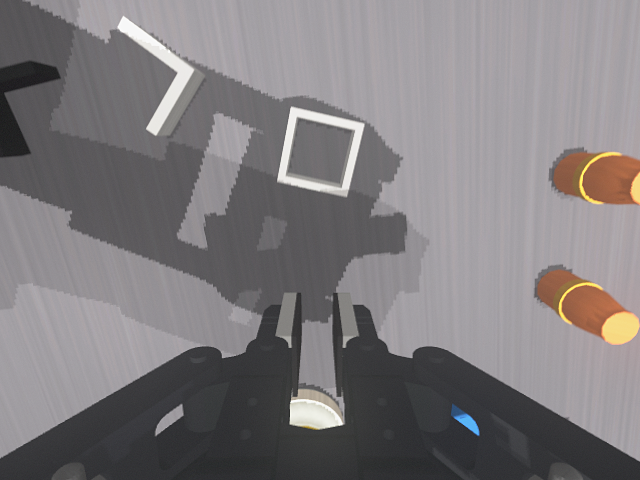

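The tube at (321,150) is in line with the fingers and nothing is below them. Down, then push.

```bash
python3 -m pendant '[[[0,0,-0.9],0,0.15],[[0,0,-0.9],0,0.15],[[0,0,-0.7],0,0.15],[[0,0,-0.3],0,0.15],[[0,0,0],0,0.15],[[0.04,0.35,0],0,0.15],[[0.04,0.35,0],0,0.15],[[0.04,0.35,0],0,0.15],[[0.04,0.35,0],0,0.15],[[0.04,0.35,0],0,0.15],[[0.04,0.35,0],0,0.15],[[0.04,0.35,0],0,0.15]]'
python3 -m pendant '[[[0.04,0.35,0],0,0.15],[[0.04,0.35,0],0,0.15],[[0.04,0.35,0],0,0.15],[[0.04,0.35,0],0,0.15],[[0.04,0.35,0],0,0.15],[[0.04,0.35,0],0,0.15],[[0,0,0],0,0.15]]'
python3 - <<'E'
from h import *
im,d=env.get_image("wrist");cv2.imwrite(f"pics/w6.png",im[:,:,::-1])
E
```

```text
time_s: 7.2
position: [0.5088, -0.0653, 0.0066]
tool_rot: [[-0.117, 0.0, 0.993], [-0.993, -0.0, -0.117], [0.0, -1.0, 0.0]]
ft_force: [1.1, -0.7, 0.3]
grip_width: 0.0131
time_s: 7.78
position: [0.5158, -0.0016, 0.0063]
tool_rot: [[-0.116, -0.0, 0.993], [-0.993, 0.0, -0.116], [-0.0, -1.0, -0.0]]
ft_force: [-0.2, 0.5, -0.2]
grip_width: 0.0131
```

View pics/w6.png

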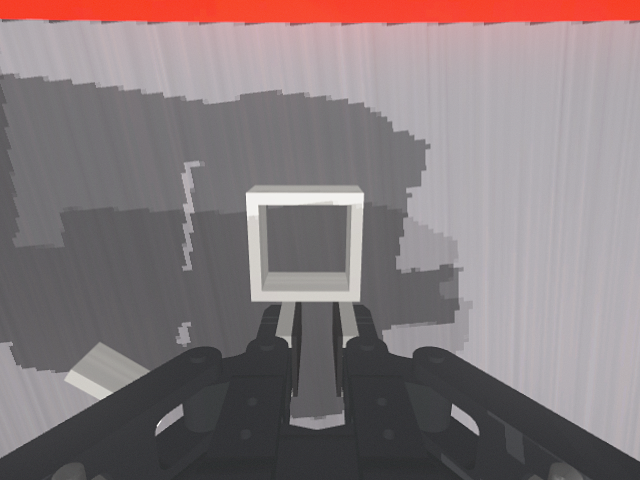

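The tube at (305,245) sits flush against both fingers, with the angle at (100,370) clear to the left. I'll push on into the pan.

```bash
python3 -m pendant '[[[0.04,0.3,0],0,0.15],[[0.04,0.35,0],0,0.15],[[0.04,0.35,0],0,0.15],[[0.04,0.35,0],0,0.15],[[0.04,0.35,0],0,0.15],[[0.04,0.35,0],0,0.15],[[0.04,0.35,0],0,0.15],[[0.04,0.35,0],0,0.15],[[0.04,0.35,0],0,0.15],[[0.04,0.35,0],0,0.15],[[0.04,0.35,0],0,0.15],[[0.04,0.35,0],0,0.15]]'
python3 -m pendant '[[[0.04,0.35,0],0,0.15],[[0.04,0.3,0],0,0.15],[[0.02,0.15,0],0,0.15],[[0,0,0],0,0.15]]'
python3 - <<'E'
from h import *
im,d=env.get_image("wrist");cv2.imwrite(f"pics/w7.png",im[:,:,::-1])
E
```

```text
time_s: 8.83
position: [0.5303, 0.122, 0.0063]
tool_rot: [[-0.118, -0.0, 0.993], [-0.993, -0.0, -0.118], [0.0, -1.0, -0.0]]
ft_force: [1.1, -0.9, -0.2]
grip_width: 0.0131
time_s: 9.17
position: [0.5333, 0.1459, 0.0063]
tool_rot: [[-0.117, 0.0, 0.993], [-0.993, 0.0, -0.117], [-0.0, -1.0, 0.0]]
ft_force: [0.0, -0.2, 0.6]
grip_width: 0.013
```

View pics/w7.png

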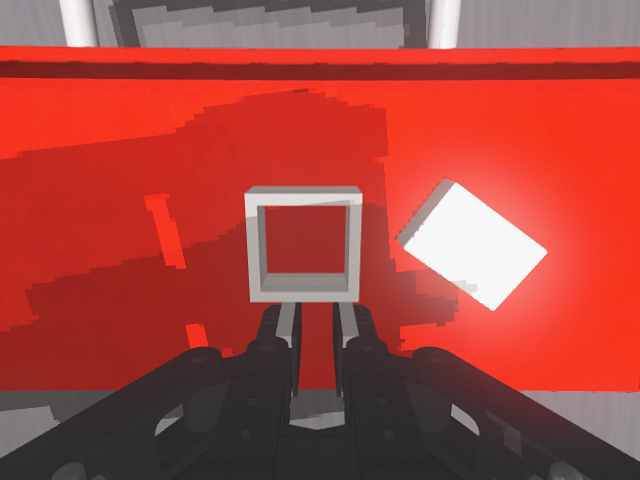

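The tube at (305,245) is inside, with the flat bar at (472,245). The angle is next. I'll open the gap to about 25 mm so the leg swings flush across both fingers.

```bash
python3 -m pendant '[[[0,-0.5,0.2],0,0.15],[[0,-0.3,1],0,0.15],[[0,-0.3,1],0,0.3],[[-0.4,-0.9,0.6],0,0.3],[[-0.5,-1,0],0,0.3],[[-0.5,-1,0],0,0.3],[[-0.5,-1,0],0,0.3],[[-0.5,-1,0],0,0.3],[[-0.5,-1,0],0,0.3],[[-0.4,-1,0],0,0.3],[[0,-0.1,0],0,0.3],[[0,0,0],0,0.3]]'
python3 - <<'E'
from h import *
im,d=env.get_image("wrist");cv2.imwrite(f"pics/w8.png",im[:,:,::-1])
E
```

```text
time_s: 10.22
position: [0.4338, -0.0997, 0.0905]
tool_rot: [[-0.122, 0.0, 0.993], [-0.993, -0.0, -0.122], [0.0, -1.0, 0.0]]
ft_force: [0.2, 0.8, -0.0]
grip_width: 0.0259
```

View pics/w8.png

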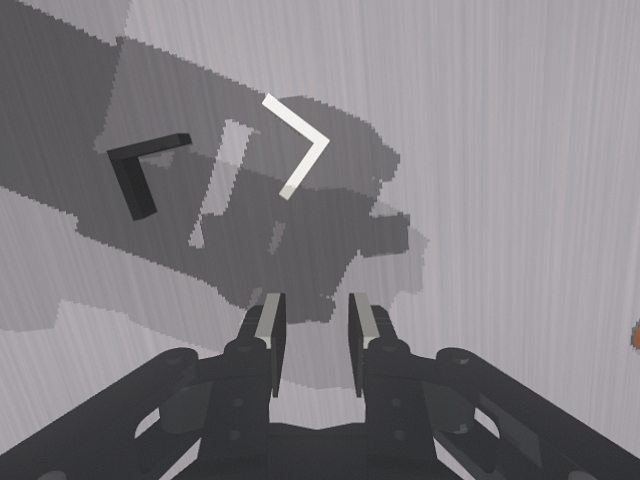

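The angle's near leg end is at (284,195), about 19 mm left of the tool centre, which lines it up with the left finger. The black L at (150,170) is about 70 mm off to the left. Down, then push.

```bash
python3 -m pendant '[[[0,0,-0.9],0,0.3],[[0,0,-0.9],0,0.3],[[0,0,-0.7],0,0.3],[[0,0,-0.3],0,0.3],[[0,0,0],0,0.3],[[0.04,0.35,0],0,0.3],[[0.04,0.35,0],0,0.3],[[0.04,0.35,0],0,0.3],[[0.04,0.35,0],0,0.3],[[0.04,0.35,0],0,0.3],[[0.04,0.35,0],0,0.3],[[0,0,0],0,0.3]]'
python3 - <<'E'
from h import *
im,d=env.get_image("wrist");cv2.imwrite(f"pics/w9.png",im[:,:,::-1])
E
```

```text
time_s: 11.27
position: [0.4414, -0.0331, 0.0065]
tool_rot: [[-0.116, 0.0, 0.993], [-0.993, 0.0, -0.116], [-0.0, -1.0, 0.0]]
ft_force: [-0.2, -0.1, 0.2]
grip_width: 0.0257
```

View pics/w9.png

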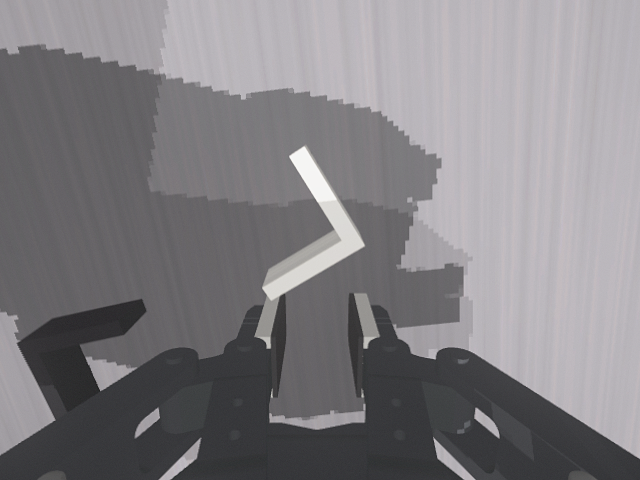

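The leg end at (268,290) is on the left finger and the L is swinging flush as planned. The black L is untouched at (80,340).

```bash
python3 -m pendant '[[[0.04,0.3,0],0,0.3],[[0.04,0.35,0],0,0.3],[[0.04,0.35,0],0,0.3],[[0.04,0.35,0],0,0.3],[[0.04,0.35,0],0,0.3],[[0.04,0.35,0],0,0.3],[[0,0,0],0,0.3]]'
python3 - <<'E'
from h import *
im,d=env.get_image("wrist");cv2.imwrite(f"pics/w10.png",im[:,:,::-1])
E
```

```text
time_s: 11.9
position: [0.4486, 0.0283, 0.0063]
tool_rot: [[-0.116, -0.0, 0.993], [-0.993, 0.0, -0.116], [-0.0, -1.0, -0.0]]
ft_force: [0.6, -0.4, 0.1]
grip_width: 0.0257
```

View pics/w10.png

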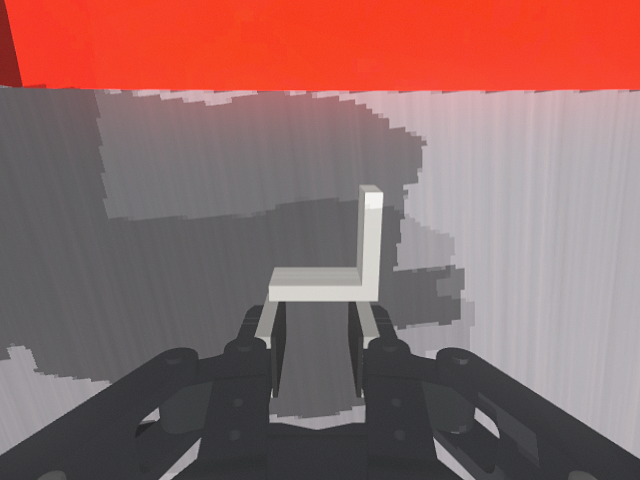

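The leg is now flush across both fingers (row 290, columns 270-380) and the pan front is ahead at row 90. I'll push it in.

```bash
python3 -m pendant '[[[0.04,0.3,0],0,0.3],[[0.04,0.35,0],0,0.3],[[0.04,0.35,0],0,0.3],[[0.04,0.35,0],0,0.3],[[0.04,0.35,0],0,0.3],[[0.04,0.35,0],0,0.3],[[0.04,0.35,0],0,0.3],[[0.04,0.35,0],0,0.3],[[0.04,0.35,0],0,0.3],[[0.04,0.35,0],0,0.3],[[0.04,0.35,0],0,0.3],[[0.04,0.3,0],0,0.3]]'
python3 -m pendant '[[[0.02,0.15,0],0,0.3],[[0,0,0],0,0.3]]'
python3 - <<'E'
from h import *
im,d=env.get_image("wrist");cv2.imwrite(f"pics/w11.png",im[:,:,::-1])
E
```

```text
time_s: 12.95
position: [0.4631, 0.1506, 0.0063]
tool_rot: [[-0.117, -0.0, 0.993], [-0.993, 0.0, -0.117], [0.0, -1.0, -0.0]]
ft_force: [0.8, -0.2, 0.9]
grip_width: 0.0256
time_s: 13.12
position: [0.4637, 0.1549, 0.0063]
tool_rot: [[-0.117, 0.0, 0.993], [-0.993, 0.0, -0.117], [-0.0, -1.0, 0.0]]
ft_force: [-0.4, -1.2, -0.8]
grip_width: 0.0255
```

View pics/w11.png

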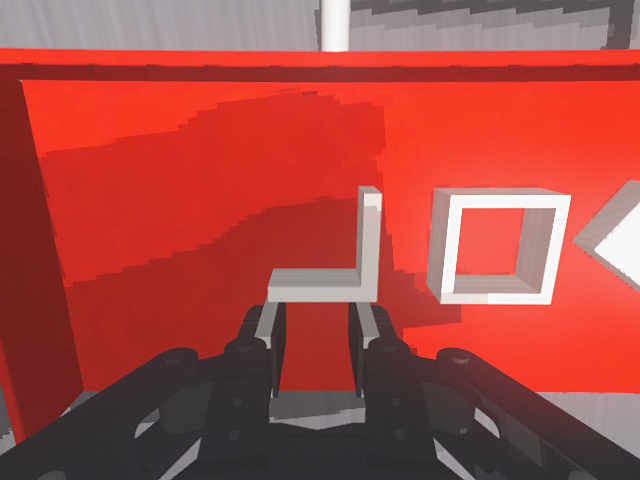

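All three lie inside: the angle at (330,260), the tube at (500,245) and the flat bar at (620,240). I'll back off, lift, and move clear for a final look.

```bash
python3 -m pendant '[[[0,-0.5,0.2],0,0.3],[[0,-0.3,1],0,0.3],[[0,-0.3,1],0,0.3],[[0,-0.3,1],0,0.3],[[0,-0.5,1],0,0.3],[[0,-1,0.6],0,0.3],[[0,-1,0.6],0,0.3],[[0,-1,0],0,0.3],[[0,-1,0],0,0.3],[[0,-1,0],0,0.3],[[-0.3,-1,0],0,0.3],[[-0.5,-1,0],0,0.3]]'
python3 -m pendant '[[[-0.5,-1,0],0,0.3],[[-0.5,-1,0],0,0.3],[[-0.5,-1,0],0,0.3],[[-0.5,-1,0],0,0.3],[[-0.5,-1,0],0,0.3],[[-0.5,-1,0],0,0.3],[[-0.5,-1,0],0,0.3],[[-0.5,-0.5,0],0,0.3],[[0,0,0],0,0.3],[[0,0,0],0,0.3]]'
python3 - <<'E'
from h import *
im,d=env.get_image("top");cv2.imwrite(f"pics/t12.png",im[:,:,::-1])
E
```

```text
time_s: 14.17
position: [0.4395, -0.115, 0.1682]
tool_rot: [[-0.118, 0.0, 0.993], [-0.993, -0.0, -0.118], [0.0, -1.0, 0.0]]
ft_force: [0.0, 0.2, -0.7]
grip_width: 0.0259
time_s: 15.0
position: [0.3187, -0.3386, 0.1681]
tool_rot: [[-0.121, -0.0, 0.993], [-0.993, 0.001, -0.121], [-0.001, -1.0, -0.0]]
ft_force: [-0.2, -0.3, 0.3]
grip_width: 0.0258
```

View pics/t12.png

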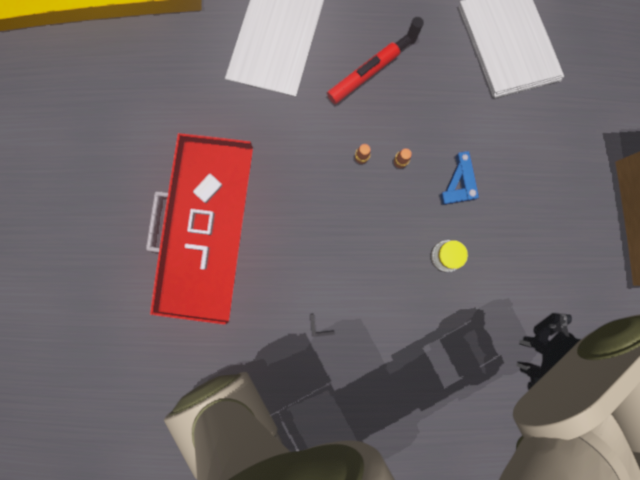

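The top view shows the flat bar (207,187), tube (200,222) and angle (198,255) well inside the pan, whose front edge is at columns 230-252. The nozzles, jar, magnet and black L are at the same pixels as at the start.

```bash
python3 -c "
from rig import env
print(env.close_job())"
```

```text
the job is handed in; nothing more can be done
None
```

I swept all three offcuts into the red pan by pushing only, one at a time (flat bar, tube, then angle), and handed the job in at about 15 s of the 72 s allowed.

- **Offcuts:** the last top picture shows all three well inside the pan, with roughly 25 pixels or more between them and the open front edge. I did not convert that margin to mm.
- **Left in place:** both copper nozzles, the jar, the magnet and the black look-alike angle sit at the same pixels as in the first picture.
- **Forces:** every wrist force reading taken after a move was under about 2 N. Forces in between were not logged.
- **Robot:** the arm stood clear of everything when I handed in. No check failed or disagreed.

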